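# Load the reader's check plate into its spring holder

### The job

The reader's thin metal check plate has dried on the flat top of the slide warmer and lies too flat to be picked up there: press it lightly and slide it out over the open front edge until it overhangs enough to be gripped by its two long sides. Lift it off and load it into the spring plate holder: push its far end gently against the sprung bar until the near end clears the front lip, lower it and let go, so that it lies flat on the bed, clamped between lip and bar. Do not press or push hard, do not let the plate fall, and leave the petri dish and the other things where they are.

Things in the scene. Friction and masses are not known exactly. Their poses are not given: they have to be found in the camera images.
- check_plate: check plate: bare aluminium, 100 x 60 x 3 mm, 50 g, a row of eight small dark round windows along its middle. Origin: centre of the underside; x along the length, y across, z up; both ends alike. Starts flat on the warmer near the back rim, length roughly along the warmer's x, beside the petri dish (either may be the left one). Slides on the warmer with friction about 0.25
- warmer: slide warmer, off, fixed: white housing, dark flat top 50 mm high, 180 mm deep (x), 220 mm wide (y). Origin: centre of the underside; x points from the open front edge (x = -90 mm, towards the robot) to the back. Back and sides have a rim 4 mm wide and high (inner faces x = 86, y = +-106 mm); the front drops straight down, its small knob stands 10 mm out, below 35 mm height
- warmer_front (a point): middle of the warmer's open front edge, at the height of its top surface; axes as the warmer's
- holder: spring plate holder, fixed: grey foot plate 164 x 90 mm (x = -71 to 93 mm), 18 mm high, under an aluminium bed 40 mm high. Origin: underside, below the centre of a seated plate; x points from the front lip to the sprung bar, away from the robot: the way the plate is pushed in. Up to x = 0 the bed is 36 mm wide, leaving room for fingers beside it; from 0 to 90 mm it is 84 mm wide
- holder_lip (a point): top of the front lip, middle of its inner face (x = -50 mm in the holder's frame): the lip stands 3 mm above the bed, is 6 mm thick and 36 mm wide
- holder_mouth (a point): on the bed, middle of the mouth between the two side guides (x = 0 in the holder's frame, axes as the holder's). The guides are 9 mm high and 64 mm apart from 14 to 60 mm beyond here, flared to about 74 mm at the mouth; a plate held just above lip height can be slid in between them from the front
- pusher (a joint): travel of the sprung bar along the holder's +x, m: 0 = free (face at x = 47 mm), 0.003 = plate seated, 0.0075 = end stop. Spring force 3 N at 0 and 1 N more per mm: 6 N with the plate seated, 8 N at 5 mm, 10.5 N at the end stop
- pusher_face (a point): middle of the sprung bar's face that meets the plate, 6 mm above the bed; the bar is 50 mm wide and reaches 14 mm above the bed, the fixed block behind it (x = 79 to 88 mm) 15 mm
- petri_dish: round shallow petri dish, pale plastic, 90 mm across, 15 mm high, on the warmer beside the plate; to be left alone. Origin at the centre of its underside
- slide_box: blue closed slide box, 71 x 95 x 33 mm, bystander right of the holder; origin at the centre of its underside
- tip_box: pipette tip box with clear lid, 124 x 68 x 72 mm, bystander at the back; origin at the centre of its underside
- dropper: brown dropper bottle, 28 mm across, 97 mm high, bystander right of the holder; origin at the centre of its underside
- dropper_white: white dropper bottle, 28 mm across, 97 mm high, bystander right of the holder; origin at the centre of its underside
- tweezers: steel tweezers, 133 mm long, 9 mm high, lying near the table's front edge; origin at the centre of the underside
- marker: red and grey marker pen, 135 mm long, 18 mm high, lying at the front left; origin at the centre of the underside
Things that resemble listed ones, but are neither listed nor needed, are in the scene too. There is more than one size of the check_plate; the job needs the larger.

How it is judged (in metres and radians):
On the way:
1. the plate, still lying flat on the warmer's top, overhangs the open front edge by at least 15 mm (x of check_plate in the frame of warmer below -0.055 m and z of check_plate in the frame of warmer between 0.047 and 0.053 m and angle between check_plate's own z axis and vertical below 0.06 rad and contact force between check_plate and warmer above 0.05 N), for 0.2 s.
At the end, for the whole second after the job is handed in: The check plate is seated in the holder: within 2 mm along and 4 mm across of its place between lip and sprung bar, flat on the bed (underside within 1.2 mm of it, tilt under 0.02 rad, in line within 0.06 rad), the bar held back 1.5 to 4.5 mm by it, released and at rest (x of check_plate in the frame of holder between -0.002 and 0.002 m and y of check_plate in the frame of holder between -0.004 and 0.004 m and z of check_plate in the frame of holder between 0.0385 and 0.0412 m and angle between check_plate's own z axis and vertical below 0.02 rad and angle between the x axis of check_plate and the x axis of holder, either way round below 0.06 rad and value of joint pusher between 0.0015 and 0.0045 m and contact force between check_plate and the fingers below 0.05 N and linear speed of check_plate below 0.01 m/s); the robot touches nothing.
It fails at once if the plate is pressed hard: over 25 N onto the warmer, or over 35 N on the holder (spring load included) (contact force between check_plate and warmer above 25 N or contact force between check_plate and holder above 35 N).
It fails at once if the plate is rammed against the sprung bar with more than 16 N (driven hard into its end stop) (contact force between check_plate and pusher above 16 N).
It fails at once if the plate falls off to the table (height (world z) of check_plate below 0.028 m).
It fails at once if the petri dish is moved more than 15 mm (distance of petri_dish from where it was at the start of the episode above 0.015 m).
It fails at once if another thing on the table is moved more than 20 mm (distance of any of slide_box, tip_box, dropper, dropper_white, tweezers, marker from where it was at the start of the episode above 0.02 m).
It also fails if it takes over 66 s, if anything falls off the work surface, if the arm or the gripper's body presses on something with over 40 N, if the wrist force passes 120 N, or if a joint passes its speed limit or range.

### The arm

A 7-joint arm with a two-finger parallel gripper is mounted at the origin on a cart in front of the work surface, level with it; the furniture and walls round the work are solid. World frame = base frame: x ahead of the robot, y to its left, z up, the work surface at z = 0. Lengths are in m, angles in degrees, forces in N, time in s.
With the tool pointing down it reaches from about 0.35 to 0.775 m from the base axis. Payload 3.1 kg.
Tool frame: the origin (TCP) lies on the centre line of the jaws, within the pads' length; the fingertips stand 17 mm ahead of it and the grasp point (between the pads) lies 2 mm behind it (robot.tip_reach is the distance from the TCP to the fingertips, in m); z points along the fingers, y is the line along which they close (so a half turn about z gives the same grasp; the last joint's range is limited). The gripper opens to 85 mm and grips with 20 to 120 N. Pads are 22 mm wide; open, the fingers measure 114 mm over their backs; the gripper's body (76 mm by 85 mm) begins 54 mm behind the grasp point. The pads swing forward as they close: fully open they stand 13 mm farther back than shut.
Start: joints at [65.621, 17.813, 0.802, 86.603, -0.252, 75.585, -1.558], TCP at [0.206, -0.51, 0.248] pointing down, gripper open.
Joint ranges: [-154.91, 154.91], [-16.99, 109.72], [-72.82, 74.43], [7.12, 147.25], [-82.49, 262.49], [11.32, 116.49], [-174.64, 174.64]. Speed limits (degrees/s): [159.86, 159.86, 180, 180, 180, 180, 180].

### API

Orientations are given as [roll, pitch, yaw] about the fixed x, y, z axes, in that order (R = Rz(yaw) Ry(pitch) Rx(roll)).
In Python, from station import robot, fingers, vision, workorder, recognise gives the robot as it stands. Calls block until the motion is done:
- robot.move_to(position, orientation): joint-space move of the TCP to a pose.
- robot.line_to(position, orientation=None, velocity=0.15, f_stop=None): straight line of the TCP; orientation=None keeps the orientation; velocity is the mean speed in m/s. With f_stop (N) it stops when the force on the tool has changed by that much, and returns True; else False.
- robot.move_j(angles): joint-space move.
- fingers.gripper_to(opening, force=None): opening from 0.0 (shut) to 1.0 (fully open); force is the grip in N (None keeps the last); returns when the fingers have stopped.
- robot.pause(seconds).
- robot.inverse_kinematics(position, orientation): joint angles nearest the present ones, or None.
- vision.grab_frame(name): name is "scene" or "side" or "wrist"; returns the picture (480x640x3 uint8, red, green, blue); there is no depth.
- vision.calibration(name): a dict with "mtx" (3x3 intrinsics, pixels), "k1" (the pictures are not rectified: a ray, as slopes to the right and down, at radius r is drawn at 1 + k1 r^2 times it, then the intrinsics apply), "extrinsics" (4x4, takes a point from world to camera coordinates); the wrist camera has in their place "T_tool_cam" (4x4, takes a point from camera to tool coordinates, whose origin is the TCP and whose axes are the flange's). Camera axes: x right, y up, looking along -z (the intrinsics and any distortion apply to the point x, -y, -z); pixel columns grow to the right and rows downward; lengths in m; the calibration is good to about 2 mm. A picture is of the moment at which its call begins: read the wrist's pose just before it. calibration takes no time and is no camera call.
A pose or a line that the arm cannot do raises robot.PlanningError and nothing moves.
- workorder.close_job(): hands the job in; it is judged then, once.
Trained networks look in the newest picture that a camera, given by its name, has taken for a name from the list of things; names that differ only in an ending like _2 or _b are one class to them, and where a whole thing is asked for, a point or a joint stands for the part that bears it (a point fixed in the world has none). Each returns a list of dicts, best first, with "p" (0 to 1); they miss things now and then, are a little off and sometimes report something else, mostly with a low value. They report only what shows in the picture. A call takes as long as a camera call. They do not tell look-alikes from the thing itself.
- recognise(label, camera): "rect" ([centre column, centre row, width, height] in pixels, round what is visible of it).
Readings, each from a call of its own:
- robot.current_time_s(): time.
- robot.current_joint_positions(): joint angles.
- robot.current_dq(): joint speeds.
- robot.current_joint_torque(): joint torques, N m.
- robot.current_tool_pos(): TCP position.
- robot.current_eef_rot(): TCP orientation.
- robot.current_contact_force(): force on the tool from outside, world axes, zero at the start.
- robot.current_torque(): the same for the moment, N m.
- robot.current_finger_gap(): opening from 0.0 (shut) to 1.0 (fully open).
- robot.current_gripper_force(): force on a finger pad.
Only numpy, scipy, OpenCV 4.12 (cv2) and the standard library are available. Lean on these libraries where they do the work, as an engineer would, in place of code of your own. Each camera call takes 0.05 s, during which the arm holds its last target. There are 200 camera calls.

## Working session

There is one attempt and no reset: what is moved stays moved. The work goes in short steps, each a Python script; the robot and the scene stay as the last script left them, time stands still between calls to the robot, and variables do not carry over. Pictures are saved under pics/ and viewed, at most 10 in all, crops included, and the job is handed in when it is done.

```bash
ls; mkdir -p pics; python3 - <<'E'
from station import robot, fingers, vision, workorder, recognise
import cv2,numpy as np
for c in ("scene","side"):
    im=vision.grab_frame(c); cv2.imwrite(f"pics/{c}0.png",im[:,:,::-1])
    k=vision.calibration(c); print(c,np.round(k["mtx"],1).tolist(),k["k1"],np.round(k["extrinsics"],3).tolist())
    for l in ("check_plate","warmer","holder","petri_dish","pusher","slide_box"):
        print(l,[(np.round(d["rect"]).astype(int).tolist(),round(d["p"],2)) for d in recognise(l,c)[:4]])
print(np.round(vision.calibration("wrist")["T_tool_cam"],3).tolist(),np.round(vision.calibration("wrist")["mtx"],1).tolist(),vision.calibration("wrist")["k1"])
print(robot.current_tool_pos(),robot.current_eef_rot(),robot.current_time_s(),robot.tip_reach,robot.current_contact_force())
E
```

```text
pics
scene [[494.6, 0.0, 318.5], [0.0, 494.6, 239.4], [0.0, 0.0, 1.0]] -0.06271215091367305 [[-0.842, -0.54, -0.016, 0.45], [0.374, -0.605, 0.703, -0.252], [-0.389, 0.585, 0.711, -1.309], [0.0, 0.0, 0.0, 1.0]]
check_plate [([270, 264, 37, 26], 0.75), ([347, 235, 21, 16], 0.75)]
warmer [([287, 264, 97, 84], 0.59), ([374, 200, 51, 39], 0.44)]
holder [([373, 204, 52, 42], 0.9)]
petri_dish []
pusher [([290, 212, 41, 38], 0.73), ([362, 191, 10, 9], 0.48)]
slide_box [([420, 175, 21, 26], 0.92), ([372, 203, 54, 44], 0.72)]
side [[490.0, 0.0, 315.5], [0.0, 490.0, 239.8], [0.0, 0.0, 1.0]] -0.051060295139676415 [[-0.999, 0.035, -0.022, 0.526], [-0.038, -0.599, 0.8, -0.05], [0.015, 0.8, 0.6, -1.421], [0.0, 0.0, 0.0, 1.0]]
check_plate [([288, 285, 27, 19], 0.76), ([322, 241, 20, 20], 0.57)]
warmer [([302, 281, 68, 72], 0.94)]
holder [([319, 206, 51, 27], 0.55), ([290, 257, 33, 23], 0.25)]
petri_dish [([259, 236, 43, 31], 0.3)]
pusher [([320, 207, 52, 24], 0.61), ([308, 196, 5, 9], 0.53)]
slide_box [([339, 175, 30, 22], 0.84)]
[[0.0, 0.959, 0.282, 0.072], [1.0, -0.0, -0.001, -0.0], [-0.001, 0.282, -0.959, -0.126], [0.0, 0.0, 0.0, 1.0]] [[339.4, 0.0, 318.6], [0.0, 339.4, 241.5], [0.0, 0.0, 1.0]] -0.014533357797244427
[ 0.20600287 -0.51000152  0.24834062] [1.79994091e+02 1.25583116e-03 2.19961942e+01] 0.7 0.017 [-0.2479242   0.27041755 -0.39708718]
```

```bash
python3 - <<'E'
import cv2
im=cv2.imread("pics/scene0.png")[130:350,180:480]; cv2.imwrite("pics/s0.png",cv2.resize(im,None,fx=2.66,fy=2.66,interpolation=cv2.INTER_CUBIC))
E
```

```text
(no output)
```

View pics/s0.png

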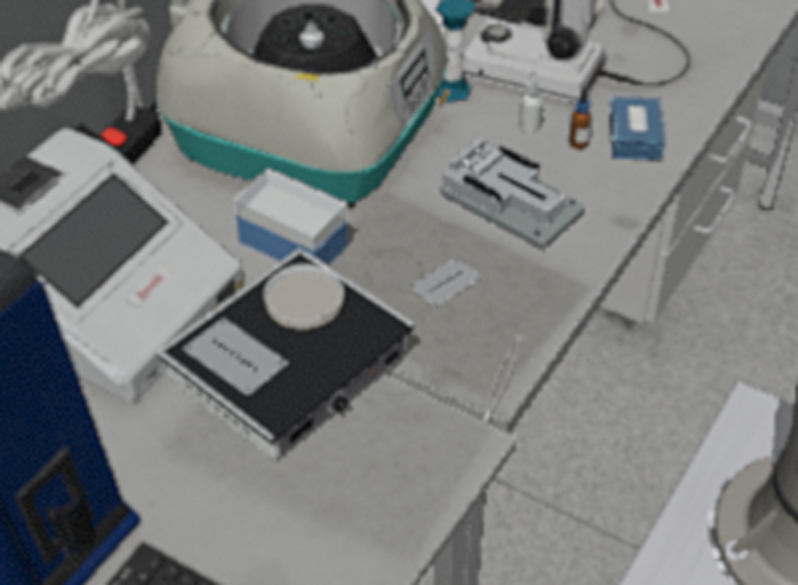

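```bash
cat >h.py <<'E'
from station import robot, fingers, vision, workorder, recognise
import cv2, numpy as np
from scipy.spatial.transform import Rotation as R
def campose(c):
    k=vision.calibration(c)
    if c!="wrist": T=np.linalg.inv(k["extrinsics"])
    else:
        W=np.eye(4); W[:3,:3]=R.from_euler("xyz",robot.current_eef_rot(),degrees=True).as_matrix(); W[:3,3]=robot.current_tool_pos()
        T=W@k["T_tool_cam"]
    return k,T
def unproj(px,z,kT):
    k,T=kT
    px=np.array(px,float).reshape(-1,1,2)
    u=cv2.undistortPoints(px,np.array(k["mtx"]),np.array([k["k1"],0,0,0.]))[:,0]
    d=np.c_[u[:,0],-u[:,1],-np.ones(len(u))]@T[:3,:3].T
    s=(z-T[2,3])/d[:,2]
    return T[:3,3]+d*s[:,None]
def proj(P,kT):
    k,T=kT
    P=np.atleast_2d(P); c=(P-T[:3,3])@T[:3,:3]; c=c*[1,-1,-1]
    return cv2.projectPoints(c,np.zeros(3),np.zeros(3),np.array(k["mtx"]),np.array([k["k1"],0,0,0.]))[0][:,0]
def shot(name):
    kT=campose("wrist"); im=vision.grab_frame("wrist"); cv2.imwrite(f"pics/{name}.png",im[:,:,::-1])
    np.savez(f"pics/{name}.npz",T=kT[1]); return im[:,:,::-1].copy(),kT
def load(name):
    return vision.calibration("wrist"),np.load(f"pics/{name}.npz")["T"]
E
python3 - <<'E'
from h import *
s=campose("scene")
f=lambda l:np.array(l)/2.66+[180,130]
print("warmer top FL?,FR,BR,BL",unproj(f([(277,437),(413,325),(300,253),(162,352)]),.05,s).round(3))
print("plate",unproj(f([(226,318),(287,358),(252,394),(186,350)]),.053,s).round(3))
print("dish",unproj(f([(304,290)]),.06,s).round(3))
print("holder foot corners",unproj(f([(545,245),(583,210)]),.0,s).round(3), unproj(f([(465,150),(443,190)]),.018,s).round(3))
print("small",unproj(f([(446,282)]),.003,s).round(3))
print("bystanders",unproj(f([(530,128),(580,146),(637,140),(500,400)]),.0,s).round(3))
E
```

```text
warmer top FL?,FR,BR,BL [[ 0.513  0.207  0.05 ]
 [ 0.477 -0.002  0.05 ]
 [ 0.65  -0.031  0.05 ]
 [ 0.689  0.177  0.05 ]]
plate [[0.658 0.101 0.053]
 [0.566 0.114 0.053]
 [0.568 0.176 0.053]
 [0.666 0.163 0.053]]
dish [[0.605 0.025 0.06 ]]
holder foot corners [[ 0.433 -0.243  0.   ]
 [ 0.421 -0.326  0.   ]] [[ 0.597 -0.332  0.018]
 [ 0.582 -0.248  0.018]]
small [[ 0.502 -0.121  0.003]]
bystanders [[ 0.556 -0.439  0.   ]
 [ 0.481 -0.44   0.   ]
 [ 0.422 -0.491  0.   ]
 [ 0.36   0.004  0.   ]]
```

```bash
python3 - <<'E'
from h import *
for y in (-9.5,170.5):
    for p in ((.58,.09,.2),(.615,.139,.04),(.46,.16,.05),(.47,-.28,.05)):
        q=robot.inverse_kinematics(p,[180,0,y]); print(y,p,None if q is None else np.round(q))
robot.move_to([.56,.09,.22],[180,0,170.5])
im,kT=shot("w1")
for l in ("check_plate","warmer","petri_dish"): print(l,[(np.round(d["rect"]).astype(int).tolist(),round(d["p"],2)) for d in recognise(l,"wrist")[:3]])
print(robot.current_time_s(),robot.current_tool_pos(),robot.current_eef_rot())
E
```

```text
-9.5 (0.58, 0.09, 0.2) [  14.   28.  -37.   84.   17.   74. -123.]
-9.5 (0.615, 0.139, 0.04) [   5.   41.  -31.   87.   23.   59. -131.]
-9.5 (0.46, 0.16, 0.05) [   9.   28.  -39.  110.   23.   50. -141.]
-9.5 (0.47, -0.28, 0.05) [ 33.  29.  -5. 101.   3.  50. -73.]
170.5 (0.58, 0.09, 0.2) [ 21.  31. -47.  84.  23.  75.  52.]
170.5 (0.615, 0.139, 0.04) [ 15.  47. -48.  86.  37.  64.  40.]
170.5 (0.46, 0.16, 0.05) [ 23.  38. -61. 109.  39.  57.  25.]
170.5 (0.47, -0.28, 0.05) [ 50.  32. -29. 100.  19.  53.  94.]
check_plate [([109, 195, 76, 57], 0.87), ([388, 270, 66, 100], 0.82), ([330, 242, 264, 196], 0.45)]
warmer [([330, 240, 261, 195], 0.65)]
petri_dish [([267, 279, 105, 98], 0.81)]
3.375 [0.56016384 0.0891735  0.21993843] [-1.79980284e+02  1.03374383e-03  1.70415621e+02]
```

View pics/w1.png

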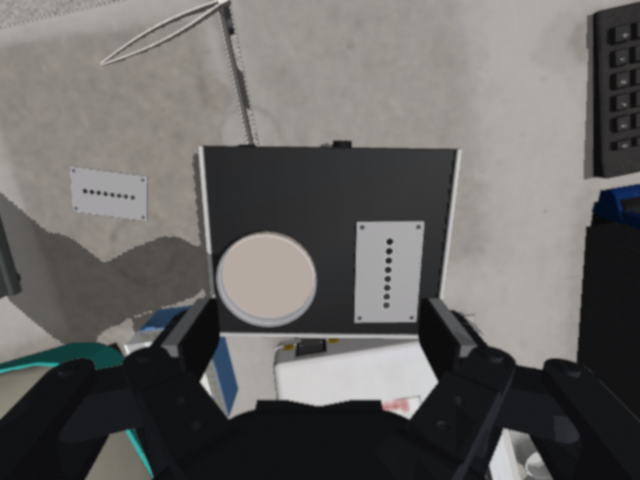

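```bash
cat >>h.py <<'E'
def platefit(im,kT,z,box,thr=110):
    x0,y0,x1,y1=box; g=cv2.cvtColor(im,cv2.COLOR_BGR2GRAY)[y0:y1,x0:x1]
    cs,_=cv2.findContours((g>thr).astype(np.uint8),cv2.RETR_EXTERNAL,cv2.CHAIN_APPROX_NONE)
    c=max(cs,key=cv2.contourArea)[:,0]+[x0,y0]
    P=unproj(c,z,kT)[:,:2]
    (cx,cy),(w,h),a=cv2.minAreaRect((P*1000).astype(np.float32))
    if w<h: a+=90;w,h=h,w
    return cx/1000,cy/1000,w,h,(a+90)%180-90
E
python3 - <<'E'
from h import *
im=cv2.imread("pics/w1.png"); kT=load("w1")
print("plate",platefit(im,kT,.053,(345,210,432,326)))
print("small",platefit(im,kT,.003,(50,150,165,240),150))
c=unproj([(200,147),(460,150),(440,333),(213,331)],.052,kT); print(c.round(4))
e=unproj([(204,147.5),(457,150.5)],.05,kT);d=e[1]-e[0];print(e.round(4),"yaw",np.degrees(np.arctan2(d[1],d[0]))-90,np.linalg.norm(d))
print("dish",unproj([(267,279)],.06,kT))
E
```

```text
plate (0.6159544067382813, 0.14354129028320312, 100.01541900634766, 59.79151153564453, -9.199737548828125)
small (0.5039167785644532, -0.1198790283203125, 75.47482299804688, 45.87889099121094, 72.37592315673828)
[[ 0.4771  0.0017  0.052 ]
 [ 0.516   0.2161  0.052 ]
 [ 0.6873  0.1878  0.052 ]
 [ 0.648  -0.0318  0.052 ]]
[[0.478  0.0043 0.05  ]
 [0.5161 0.2144 0.05  ]] yaw -10.287655915237806 0.21353134152981582
dish [[0.59986259 0.03407389 0.06      ]]
```

```bash
python3 - <<'E'
from h import *
fingers.gripper_to(0.0)
a=np.radians(-10.0); ux=np.array([np.cos(a),np.sin(a)])
p=np.array([.6160,.1435])+.010*ux
o=[180,0,170.5]
robot.move_to([*p,.095],o); robot.pause(.3)
f0=np.array(robot.current_contact_force()); print("f0",f0.round(2))
hit=robot.line_to([*p,.062],o,velocity=.012,f_stop=2.5)
robot.pause(.2); t=robot.current_tool_pos(); print(hit,t,(robot.current_contact_force()-f0).round(2),robot.current_time_s())
E
```

```text
f0 [-0.07 -1.16 -0.36]
True [0.6258949  0.14177226 0.0702728 ] [-0.07  1.71  6.3 ] 7.15
```

```bash
python3 - <<'E'
from h import *
a=np.radians(-10.0); ux=np.array([np.cos(a),np.sin(a)])
o=[180,0,170.5]; t=robot.current_tool_pos(); p0=t[:2].copy(); z=t[2]; f0=np.array([-.07,-1.16,-.36])
for s in (.01,.03,.05,.07,.085,.097):
    robot.line_to([*(p0-s*ux),z],o,velocity=.04)
    f=np.array(robot.current_contact_force())-f0; t=robot.current_tool_pos(); print(s,f.round(2),t.round(4))
    if f[2]>12: z+=.0004
    if f[2]<3: z-=.0004
robot.pause(.3); print(robot.current_time_s())
E
```

```text
0.01 [-1.28  1.29  4.66] [0.615  0.1439 0.0703]
0.03 [-1.83  1.    3.  ] [0.5956 0.1473 0.0702]
0.05 [-0.75  1.49  2.31] [0.576  0.1507 0.0702]
0.07 [-2.12  0.96  6.34] [0.5561 0.1544 0.0702]
0.085 [-0.    0.52  6.57] [0.5412 0.157  0.0702]
0.097 [-0.33  1.46  6.71] [0.5293 0.1591 0.0702]
10.7583
```

```bash
python3 - <<'E'
from h import *
t=robot.current_tool_pos(); o=[180,0,170.5]
robot.line_to([t[0],t[1],t[2]+.04],o,velocity=.1)
fingers.gripper_to(1.0)
robot.move_to([.50,.13,.20],o)
im,kT=shot("w2"); print(robot.current_time_s())
for l in ("check_plate",): print(l,[(np.round(d["rect"]).astype(int).tolist(),round(d["p"],2)) for d in recognise(l,"wrist")[:3]])
E
```

```text
12.625
check_plate [([79, 260, 74, 53], 0.72), ([359, 242, 74, 114], 0.71), ([130, 106, 129, 66], 0.29)]
```

View pics/w2.png

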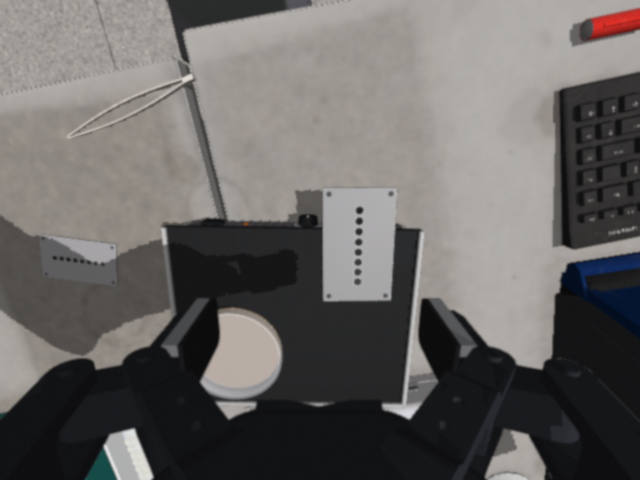

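```bash
python3 - <<'E'
from h import *
im=cv2.imread("pics/w2.png"); kT=load("w2")
g=cv2.cvtColor(im,cv2.COLOR_BGR2GRAY); print(g[205,315:330],g[205,388:402],g[182:194,350])
for th in (165,175,185): print(platefit(im,kT,.053,(316,180,405,304),th))
P=unproj([(322.5,187.5),(396.5,188.5),(391.5,299.5),(322.5,300.5)],.053,kT); print(P.round(4),P.mean(0),[np.degrees(np.arctan2(*(P[i]-P[j])[1::-1])) for i,j in((3,0),(2,1))])
e=unproj([(165,226.5),(421,230)],.05,kT);print("edge",e.round(4))
E
```

```text
[ 87  87  87  88  88  88  90 112 148 165 169 169 170 170 170] [175 176 175 176 175 175 175 169 156 151 152 152 152 152] [153 154 155 154 149 145 159 170 172 173 173 172]
(0.5182211303710937, 0.16117108154296875, 94.4025650024414, 58.44198989868164, -9.480247497558594)
(0.4803400268554687, 0.19653782653808594, 1.6245301961898804, 0.8085098266601562, -5.9059906005859375)Traceback (most recent call last):
  File "<stdin>", line 4, in <module>
  File "h.py", line 30, in platefit
    c=max(cs,key=cv2.contourArea)[:,0]+[x0,y0]
      ~~~^^^^^^^^^^^^^^^^^^^^^^^^
ValueError: max() iterable argument is empty
```

```bash
python3 - <<'E'
from h import *
im=cv2.imread("pics/w2.png"); kT=load("w2")
for th in (158,160,162): print(platefit(im,kT,.053,(316,180,405,304),th))
P=unproj([(322.5,187.5),(396.5,188.5),(391.5,299.5),(322.5,300.5)],.053,kT); print(P.round(4),P.mean(0),[np.degrees(np.arctan2(*(P[i]-P[j])[1::-1])) for i,j in((3,0),(2,1))])
e=unproj([(165,226.5),(421,230)],.05,kT);print("edge",e.round(4))
E
```

```text
(0.5190300903320313, 0.16166375732421875, 98.24413299560547, 59.90372848510742, -8.654609680175781)
(0.5193187255859375, 0.16152890014648438, 97.9931411743164, 59.1397705078125, -9.259918212890625)
(0.5193303833007813, 0.16152728271484376, 97.96918487548828, 59.13998794555664, -9.259185791015625)
[[0.4655 0.1391 0.053 ]
 [0.4761 0.1978 0.053 ]
 [0.5733 0.1835 0.053 ]
 [0.5641 0.1229 0.053 ]] [0.51972589 0.16083187 0.053     ] [np.float64(-9.330672946513165), np.float64(-8.366703080158107)]
edge [[0.4761 0.0028 0.05  ]
 [0.5148 0.2153 0.05  ]]
```

```bash
python3 - <<'E'
from h import *
o=[180,0,170.9]; p=[.4872,.1661]
robot.move_to([*p,.10],o)
hit=robot.line_to([*p,.050],o,velocity=.04,f_stop=4); print(hit,robot.current_tool_pos())
fingers.gripper_to(0.3,40); print("gap",robot.current_finger_gap(),robot.current_gripper_force())
robot.line_to([*p,.056],o,velocity=.02)
robot.line_to([*p,.15],o,velocity=.1); robot.pause(.3)
print("gap",robot.current_finger_gap(),robot.current_gripper_force(),robot.current_tool_pos(),robot.current_contact_force(),robot.current_time_s())
shot("w3")
c=vision.grab_frame("side"); cv2.imwrite("pics/side3.png",c[:,:,::-1])
a=cv2.imread("pics/w3.png")[150:480,140:500]; b=cv2.resize(c[180:330,230:380,::-1],(330,330),interpolation=cv2.INTER_CUBIC)
cv2.imwrite("pics/v3.png",np.hstack([a,b]))
E
```

```text
False [0.48743645 0.16623986 0.05028521]
gap 0.682625450383684 42.096261978149414
gap 0.6885621365091901 42.83789813518524 [0.48697904 0.16605921 0.14962103] [-0.32883922 -0.51447547 -0.48436961] 16.7917
```

View pics/v3.png

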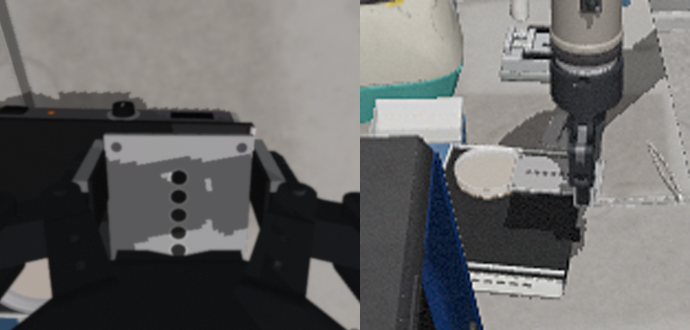

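```bash
python3 - <<'E'
from h import *
kT=load("w3"); P=unproj([(246,285),(393,285)],.1496+.0025,kT); print((P-[.48698,.16606,.1496]).round(4),np.linalg.norm(P[1]-P[0]))
a=np.radians(-9.1);print("near end rel TCP along plate x:",(P.mean(0)[:2]-[.48698,.16606])@[np.cos(a),np.sin(a)],"across",(P.mean(0)[:2]-[.48698,.16606])@[-np.sin(a),np.cos(a)])
robot.move_to([.54,-.14,.24],[180,0,174])
shot("w4"); print(robot.current_time_s(),robot.current_tool_pos(),robot.current_finger_gap())
for l in ("holder","pusher","slide_box"): print(l,[(np.round(d["rect"]).astype(int).tolist(),round(d["p"],2)) for d in recognise(l,"wrist")[:3]])
E
```

```text
[[-0.0215 -0.0251  0.0025]
 [-0.0124  0.0322  0.0025]] 0.05807594450720619
near end rel TCP along plate x: -0.017317431132051846 across 0.0008323708961358629
18.1667 [ 0.53995389 -0.1372968   0.23978715] 0.6796630080195409
holder []
pusher [([165, 250, 56, 36], 0.88)]
slide_box [([12, 134, 24, 50], 0.97)]
```

View pics/w4.png

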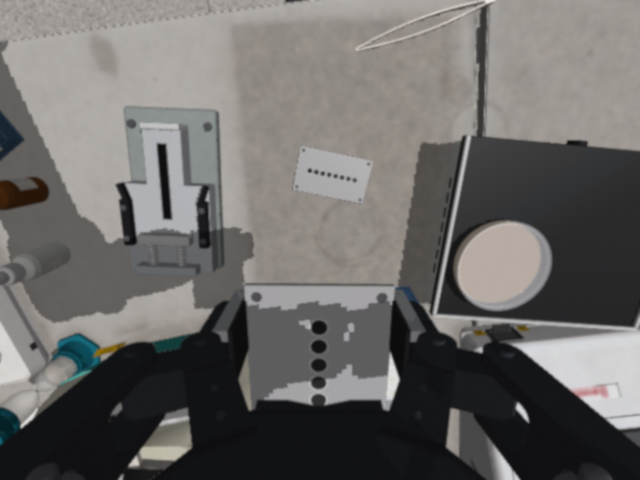

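```bash
python3 - <<'E'
from h import *
from scipy.optimize import least_squares
def win(name,box,thr):
    x0,y0,x1,y1=box; g=cv2.cvtColor(cv2.imread(f"pics/{name}.png"),cv2.COLOR_BGR2GRAY)[y0:y1,x0:x1]
    n,l,s,c=cv2.connectedComponentsWithStats((g<thr).astype(np.uint8))
    k=[i for i in range(1,n) if 15<s[i,4]<400 and abs(s[i,2]-s[i,3])<5]
    return sorted([tuple(c[i]+[x0,y0])+(int(s[i,4]),) for i in k],key=lambda t:t[1])
for th in (80,): 
    a=win("w2",(345,200,375,292),90); b=win("w4",(305,315,335,392),60)
    print(np.round(a,1).tolist()); print(np.round(b,1).tolist())
A=unproj([t[:2] for t in a],.053,load("w2"))
an=np.radians(-9.1);A=(A[:,:2]-[.5193,.161])@np.array([[np.cos(an),-np.sin(an)],[np.sin(an),np.cos(an)]])
print("windows plate frame",A.round(4).tolist())
E
```

```text
[[359.3, 210.0, 31.0], [358.6, 220.6, 30.0], [358.5, 231.2, 28.0], [358.3, 241.6, 27.0], [357.9, 251.9, 24.0], [357.7, 262.0, 24.0], [357.4, 271.8, 23.0], [357.0, 281.2, 19.0]]
[[318.7, 327.1, 161.0], [318.5, 346.2, 152.0], [318.4, 364.6, 143.0], [318.1, 381.8, 110.0]]
windows plate frame [[-0.0311, -0.0001], [-0.0222, -0.0003], [-0.0131, -0.0002], [-0.0041, -0.0002], [0.005, -0.0002], [0.0141, -0.0002], [0.0231, -0.0002], [0.0319, -0.0003]]
```

```bash
cat >fit.py <<'E'
from h import *
from scipy.optimize import least_squares
def fit(W,PX,sc=True):
    k=vision.calibration("wrist"); T=np.array(k["T_tool_cam"]); kT=(k,T)
    def pts(v):  # plate in tool frame: tool x = -plate x (yaw 180), tool z = down
        r=R.from_euler("xyz",[180,v[3],v[4]+180],degrees=True).as_matrix()
        return np.array(W)@r.T+v[:3]
    f=lambda v:np.r_[(proj(pts(v),kT)-PX).ravel(),.05*v[3]]
    s=least_squares(f,[-.0325,0,0,0,0]); 
    return s.x,np.abs(s.fun).max()
E
python3 - <<'E'
from fit import *
W=[(-.0315,0,0),(-.0225,0,0),(-.0135,0,0),(-.0045,0,0),(-.05,.03,0),(-.05,-.03,0)]
# image left = ? try both corner assignments
for PX in ([(318.7,327.1),(318.5,346.2),(318.4,364.6),(318.1,381.8),(394.5,284),(245,284)],[(318.7,327.1),(318.5,346.2),(318.4,364.6),(318.1,381.8),(245,284),(394.5,284)]):
    print(fit(W,np.array(PX)))
E
```

```text
(array([-3.32272003e-02,  4.01935125e-04, -2.41315813e-03,  2.03942575e+00,
        4.03732283e-01]), np.float64(0.9724040236619089))
(array([-3.37858708e-04,  5.48771319e-04, -4.59972022e-02,  1.07294772e+02,
        1.80190627e+02]), np.float64(6.863877036232225))
```

```bash
python3 - <<'E'
import cv2
im=cv2.imread("pics/w4.png")[95:285,105:235]; cv2.imwrite("pics/c4.png",cv2.resize(im,None,fx=3.1,fy=3.1,interpolation=cv2.INTER_CUBIC))
E
```

```text
(no output)
```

View pics/c4.png

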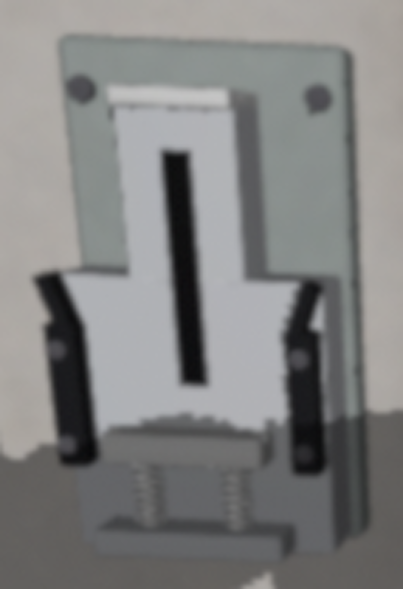

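```bash
python3 - <<'E'
from h import *
from scipy.optimize import least_squares
kT=load("w4")
W=np.array([(-71,-45,18),(-71,45,18),(-56,-18,43),(-56,18,43),(-50,-18,43),(-50,18,43),(0,-18,40),(0,18,40)])/1000
C=np.array([(60,38),(350,48),(108,86),(228,90),(110,105),(230,108),(128,276),(245,280)])/3.1+[105,95]
def f(v):
    c,s=np.cos(v[2]),np.sin(v[2]); P=W@np.array([[c,s,0],[-s,c,0],[0,0,1]])+[v[0],v[1],0]
    return (proj(P,kT)-C).ravel()
s=least_squares(f,[.5,-.285,-.05]); print(s.x[:2].round(4),np.degrees(s.x[2]),s.fun.reshape(-1,2).round(1).tolist())
E
```

```text
[ 0.493  -0.2795] -8.55026417805587 [[-1.0, -1.3], [-1.2, -0.2], [-0.2, -0.5], [0.9, 0.0], [-0.2, 0.3], [0.7, 1.2], [0.6, 0.0], [0.4, 0.5]]
```

```bash
python3 - <<'E'
from h import *
h=np.radians(-8.55); c,s=np.cos(h),np.sin(h)
t=np.array([.493,-.2795])-np.array([[c,-s],[s,c]])@[.0332,.0004]
print(t)
robot.move_to([*t,.15],[180,-2,171.85]); robot.pause(.3)
im,kT=shot("w5"); print(robot.current_time_s(),robot.current_tool_pos(),robot.current_eef_rot(),robot.current_contact_force())
cv2.imwrite("pics/c5.png",cv2.resize(im[60:400,170:470],None,fx=1.75,fy=1.75,interpolation=cv2.INTER_CUBIC))
E
```

```text
[ 0.4601095  -0.27495963]
19.4167 [ 0.46111269 -0.27397578  0.15065104] [-179.98685849   -1.9256345   171.97340297] [ 0.43848205  0.04875349 -0.18672724]
```

View pics/c5.png

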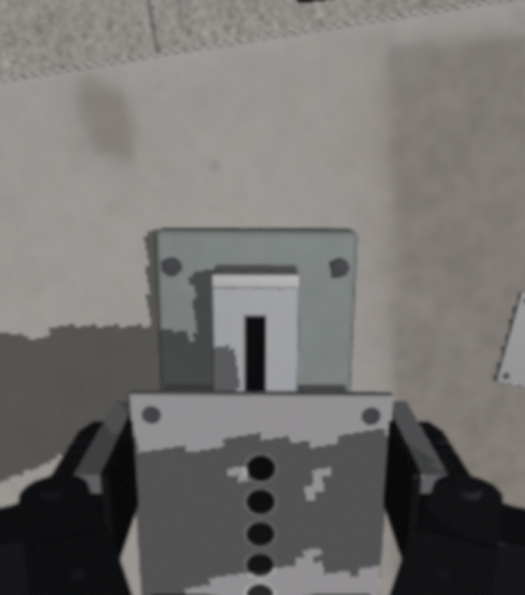

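```bash
python3 - <<'E'
from fit import *
kT=load("w5")
W=np.array([(-71,-45,18),(-71,45,18),(-56,-18,43),(-56,18,43),(-50,-18,43),(-50,18,43)])/1000
C=np.array([(157,231),(355,231.5),(213,275),(298,274),(213,289),(298,289)])/1.75+[170,60]
def f(v):
    c,s=np.cos(v[2]),np.sin(v[2]); P=W@np.array([[c,s,0],[-s,c,0],[0,0,1]])+[v[0],v[1],0]
    return (proj(P,kT)-C).ravel()
s=least_squares(f,[.5,-.285,-.05]); print(s.x[:2].round(4),np.degrees(s.x[2]),s.fun.reshape(-1,2).round(1).tolist())
PX=np.array([(261,468),(261,501.5),(261,534),(261,565),(392,393.5),(131,393.5)])/1.75+[170,60]
Wp=[(-.0315,0,0),(-.0225,0,0),(-.0135,0,0),(-.0045,0,0),(-.05,.03,0),(-.05,-.03,0)]
print(fit(Wp,PX))
E
```

```text
[ 0.4928 -0.2795] -7.9735203811518085 [[-2.1, -0.1], [2.1, -0.4], [-1.2, -0.1], [1.2, 0.5], [-1.0, 0.2], [1.1, 0.2]]
(array([-3.36099641e-02,  7.39624606e-04, -2.38120994e-03,  2.35235721e+00,
        2.98927890e-02]), np.float64(0.4848981065765656))
```

```bash
cat >ins.py <<'E'
from h import *
H=np.array([.4929,-.2795]); hy=-8.25; h=np.radians(hy); M=np.array([[np.cos(h),-np.sin(h)],[np.sin(h),np.cos(h)]])
O=[180,-2,180+hy+.2]; G=np.array([.0334,.0006])
def tcp(dx,z,dy=0): return [*(H+M@(np.array([dx,dy])-G)),z]
def state(m=""):
    t=robot.current_tool_pos(); d=M.T@(t[:2]-H)+G
    print(m,"dx,dy,z mm",(d*1e3).round(2),round(t[2]*1e3,2),"F",(M.T@robot.current_contact_force()[:2]).round(2),round(robot.current_contact_force()[2],2),"rot",np.round(robot.current_eef_rot(),2),round(robot.current_time_s(),2))
E
python3 - <<'E'
from ins import *
robot.line_to(tcp(-.075,.13),O,velocity=.12)
robot.line_to(tcp(-.075,.048),O,velocity=.08); robot.pause(.3); state("entry")
print(robot.line_to(tcp(-.035,.048),O,velocity=.03,f_stop=4)); state("mouth")
print(robot.line_to(tcp(-.009,.048),O,velocity=.03,f_stop=4)); robot.pause(.2); state("pre")
im,kT=shot("w6"); cv2.imwrite("pics/c6.png",cv2.resize(im[100:400,170:470],None,fx=1.9,fy=1.9,interpolation=cv2.INTER_CUBIC))
E
```

```text
entry dx,dy,z mm [-74.84  -0.15] 48.27 F [-0.94 -0.18] -0.22 rot [-179.98   -1.97  171.94] 21.69
False
mouth dx,dy,z mm [-35.26  -0.07] 47.97 F [0.64 0.02] -0.32 rot [-180.     -2.02  171.94] 23.18
False
pre dx,dy,z mm [-9.21 -0.08] 47.98 F [-0.32 -0.14] -0.79 rot [-180.     -2.01  171.94] 24.39
```

View pics/c6.png

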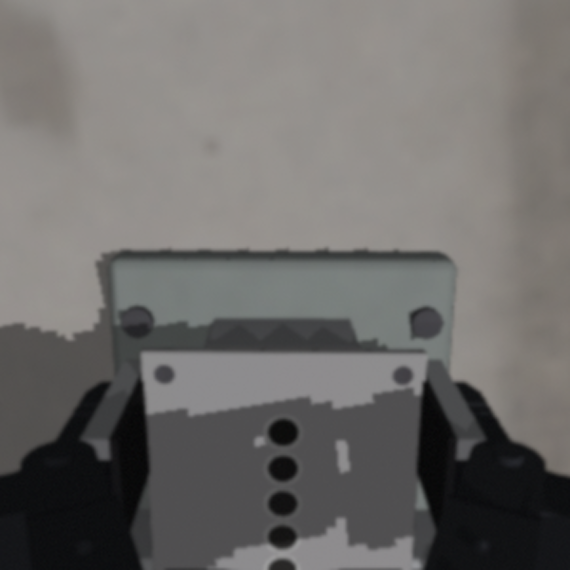

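```bash
python3 - <<'E'
from ins import *
print(robot.line_to(tcp(.006,.048),O,velocity=.008,f_stop=6.0)); state("stop")
robot.pause(.3); state("rest")
E
```

```text
True
stop dx,dy,z mm [-2.5   0.03] 46.13 F [-3.99  0.33] 1.18 rot [179.96  -2.66 171.94] 25.77
rest dx,dy,z mm [-2.92  0.05] 45.53 F [-3.01  0.2 ] 0.42 rot [179.93  -2.68 171.93] 26.07
```

```bash
python3 - <<'E'
from ins import *
print(robot.line_to(tcp(-.003,.048),O,velocity=.008,f_stop=9)); robot.pause(.2); state("z back")
for dx in (-.001,.0005,.0015):
    print(robot.line_to(tcp(dx,.048),O,velocity=.005,f_stop=9)); robot.pause(.2); state(dx)
    if (M.T@robot.current_contact_force()[:2])[0]<-9: break
im,kT=shot("w7"); cv2.imwrite("pics/c7.png",cv2.resize(im[230:400,220:420],None,fx=3,fy=3,interpolation=cv2.INTER_CUBIC))
E
```

```text
False
z back dx,dy,z mm [-2.95  0.03] 48.0 F [-2.04 -0.01] -0.64 rot [180.    -1.99 171.96] 26.7
False
-0.001 dx,dy,z mm [-1.35  0.06] 47.86 F [-4.55  0.14] -1.03 rot [179.99  -2.04 171.95] 27.45
False
0.0005 dx,dy,z mm [-0.3   0.05] 47.75 F [-5.97  0.3 ] -1.06 rot [179.99  -2.1  171.95] 28.1
False
0.0015 dx,dy,z mm [0.29 0.01] 47.61 F [-6.37  0.01] 0.48 rot [179.99  -2.16 171.94] 28.65
```

View pics/c7.png

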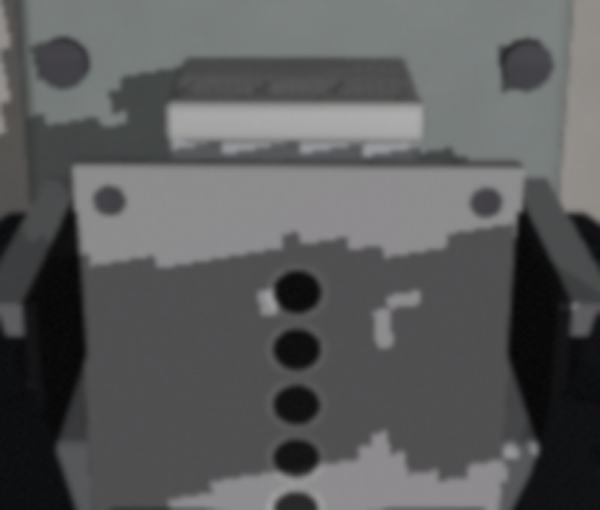

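```bash
python3 - <<'E'
from ins import *
for dx in (.0027,.0037):
    print(robot.line_to(tcp(dx,.048),O,velocity=.005,f_stop=9)); robot.pause(.15); state(dx)
hit=robot.line_to(tcp(.0039,.0445),O,velocity=.006,f_stop=5); state(hit)
if not hit:
    hit=robot.line_to(tcp(.0039,.0405),O,velocity=.005,f_stop=4); state(hit)
robot.pause(.3); state("rest")
im,kT=shot("w8"); cv2.imwrite("pics/c8.png",cv2.resize(im[230:400,220:420],None,fx=3,fy=3,interpolation=cv2.INTER_CUBIC))
E
```

```text
False
0.0027 dx,dy,z mm [0.99 0.02] 47.5 F [-8.07  0.26] -0.4 rot [179.99  -2.22 171.94] 29.24
False
0.0037 dx,dy,z mm [1.6  0.01] 47.35 F [-7.63  0.71] 0.99 rot [179.99  -2.27 171.94] 29.74
False dx,dy,z mm [ 1.98 -0.15] 44.13 F [-7.99 -0.44] 1.24 rot [-179.99   -2.24  171.93] 30.48
True dx,dy,z mm [ 0.45 -0.26] 40.68 F [-4.5  1.1] 7.66 rot [-179.97   -2.46  171.93] 31.21
rest dx,dy,z mm [ 0.24 -0.29] 40.67 F [-3.37 -0.02] 6.45 rot [-179.96   -2.48  171.92] 31.51
```

View pics/c8.png

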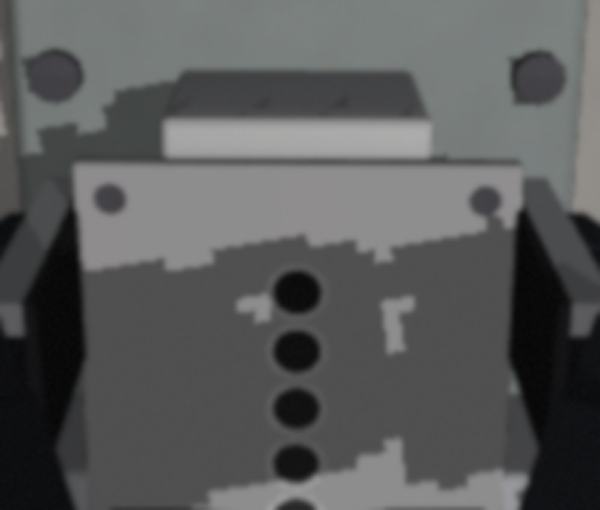

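```bash
python3 - <<'E'
from ins import *
fingers.gripper_to(0.95); robot.pause(.3); state("open"); print(robot.current_gripper_force())
t=robot.current_tool_pos(); r=robot.current_eef_rot()
robot.line_to([t[0],t[1],.10],r,velocity=.06)
robot.line_to([t[0]+.03,t[1],.17],O,velocity=.12); robot.pause(.2)
im,kT=shot("w9"); s=vision.grab_frame("scene")[:,:,::-1]; cv2.imwrite("pics/scene9.png",s)
a=cv2.resize(im[170:400,200:440],(440,422),interpolation=cv2.INTER_CUBIC); b=cv2.resize(s[170:240,330:403],(340,326),interpolation=cv2.INTER_CUBIC)
c=np.zeros((422,780,3),np.uint8); c[:,:440]=a; c[:326,440:]=b; cv2.imwrite("pics/c9.png",c); state()
E
```

```text
open dx,dy,z mm [-2.6   0.05] 38.44 F [0.13 0.44] 0.62 rot [179.94  -2.81 171.92] 32.22
0.0
 dx,dy,z mm [26.59  4.3 ] 169.42 F [0.3  0.47] -0.4 rot [179.98  -2.07 171.94] 34.48
```

View pics/c9.png

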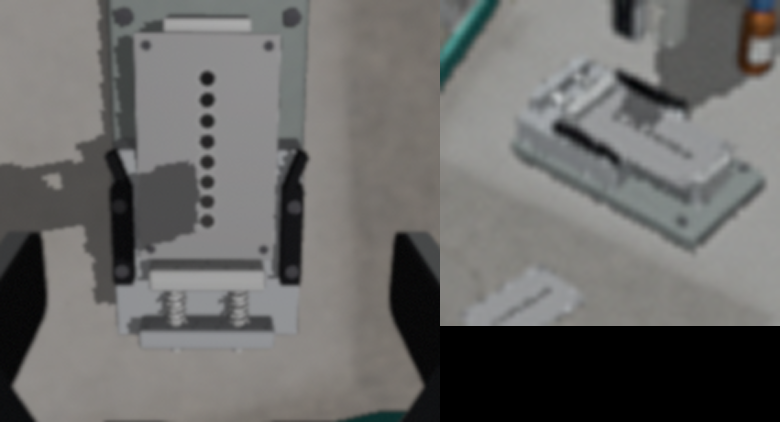

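```bash
python3 - <<'E'
from ins import *
fingers.gripper_to(0.0); o=[180,0,180+hy]
for x in (.026,-.034):
    p=H+M@[x,0]
    robot.move_to([*p,.085],o); robot.line_to([*p,.066],o,velocity=.06); robot.pause(.2)
    hit=robot.line_to([*p,.0575],o,velocity=.008,f_stop=2.5); z=robot.current_tool_pos()[2]; robot.pause(.15)
    print(x,hit,round(z*1e3,2),(robot.current_tool_pos()*1e3).round(2),robot.current_contact_force().round(2))
    robot.line_to([*p,.085],o,velocity=.08)
robot.line_to([*(H+M@[-.03,0]),.19],o,velocity=.12); robot.pause(.3); shot("w10"); print(robot.current_time_s())
E
```

```text
0.026 True 60.21 [ 518.57 -283.21   60.2 ] [-0.26 -0.36  6.02]
-0.034 True 60.19 [ 459.18 -274.64   60.17] [ 0.01 -0.55  5.73]
41.4167
```

```bash
python3 - <<'E'
from station import workorder
print(workorder.close_job())
E
```

```text
the job is handed in; nothing more can be done
None
```

The check plate is seated in the spring holder, released and flat between lip and sprung bar (both ends probed at the same height, to 0.02 mm), and I handed the job in at about 41 s of the 66 s allowed; no verdict came back.

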